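# Load the slide carrier and knock its lock pin home

## Robot

A 6-joint arm with a two-finger parallel gripper is mounted at the origin on the work surface. World frame = base frame: x ahead of the robot, y to its left, z up, the work surface at z = 0. Lengths are in mm, angles in rad, forces in N, time in s.
With the tool pointing down it reaches from about 275 to 750 mm from the base axis. Payload 10.2 kg.
Tool frame: the origin (TCP) lies where the fingers leave the gripper's body, on its centre line; the fingertips stand 73 mm ahead of it and the grasp point (between the pads) lies 54 mm ahead of it (ctrl.tip_extent is the z of the fingertips in the tool frame, in mm); z points along the fingers, y is the line along which they close (so a half turn about z gives the same grasp; the last joint's range is limited). The gripper opens to 85 mm and grips with 20 to 120 N. Pads are 22 mm wide; open, the fingers measure 114 mm over their backs; the gripper's body (76 mm by 85 mm) begins 54 mm behind the grasp point. The pads swing forward as they close: fully open they stand 13 mm farther back than shut.
Start: joints at [1.033, 0.313, 1.498, -0, 1.331, -0.223], TCP at [162.567, 499.203, 303.894] pointing down, gripper open.
Joint ranges: [-2.94, 2.94], [-0.97, 2.17], [0.19, 2.56], [-1.23, 4.37], [0.02, 3.11], [-2.88, 2.88]. Speed limits (rad/s): [2.39, 2.39, 3.01, 3.14, 3.14, 3.14].

## Interface

Orientations are given as a unit quaternion [w, x, y, z].
In Python, from rig import readout, cams, order, ctrl gives the robot as it stands.
- The arm moves only by the tool nudge_tcp, called after ">>>" as name([rows], argument=value, ...), one row to a line, values as JSON. Schema: {"type":"object","properties":{"deltas":{"type":"array","items":{"type":"object","properties":{"tx":{"type":"number"},"ty":{"type":"number"},"tz":{"type":"number"},"rx":{"type":"number"},"ry":{"type":"number"},"rz":{"type":"number"}},"additionalProperties":false},"minItems":1,"maxItems":8},"finger_gap":{"type":"number"},"force":{"type":"number"},"only":{"type":"string"},"quiet":{"type":"boolean"},"lines":{"type":"string"}},"required":["deltas"],"additionalProperties":false}. deltas is a list of rows, 1 to 8 of them, each an object with the fields tx, ty, tz (the shift in normalised numbers (1 is 750 mm)), rx, ry, rz (a rotation vector in parts of the range, where 1.0 means 180 degrees); a field left out counts as zero; each row is the pose to reach, as a shift and turn from the pose commanded when the call began, along the tool's axes at that moment; what a row does not reach only later rows make up. A row lasts 1/10 s, in which the tool goes at most 50 mm and 0.15 rad, less where a joint would pass 70% of its speed; a pose out of reach is approached as far as the arm can. finger_gap is the opening from 0.0 (shut) to 1.0 (fully open), set as the call begins (left out keeps the last). The fingers move at their own pace and stop on an object; force is the grip in N (left out, the last holds). Time passes only in rows, so rows that do not move let the fingers close. The tool returns the time, the measured TCP pose, the force, the opening and the grip force at its end. only (a regular expression) keeps the lines of the reply that match it, lines (a string "A,B") keeps lines A to B, and quiet returns only ok. A shift or turn number past 1, either way, is cut back to 1. Input that does not fit is refused with a message, and nothing moves.
- readout.sense(): the state, without advancing time (a new reading comes with each control period).
- cams.capture(name): name is "scene" or "top" or "wrist"; returns (picture, depth): 400x640x3 uint8, red, green, blue; 400x640 float32, mm along the optical axis (not along the pixel's ray), 0 where there is no reading.
- cams.calibration(name): a dict with "fx", "fy", "cx", "cy" (pixels), "position" and "attitude" of the camera in the world. Camera axes: x right, y down, z forward; pixel columns grow to the right and rows downward; lengths in mm; the calibration is good to about 2 mm. A picture is of the moment at which its call begins: read the wrist's pose just before it. calibration takes no time and is no camera call; for the wrist camera it gives the pose at the moment of the call.
- order.finish_job(): hands the job in; it is judged then, once.
Trained networks look in the newest picture that a camera, given by its name, has taken for a name from the list of things; names that differ only in an ending like _2 or _b are one class to them, and where a whole thing is asked for, a point or a joint stands for the part that bears it (a point fixed in the world has none). Each returns a list of dicts, best first, with "p" (0 to 1); they miss things now and then, are a little off and sometimes report something else, mostly with a low value. They report only what shows in the picture. A call takes as long as a camera call. They do not tell look-alikes from the thing itself.
- cams.trace(target, camera): "pixels" (400x640 bool, what is visible of it) and "bbox" ([left, top, right, bottom] in pixels, round what is visible of it).
- cams.spot_point(target, camera): "uv" ([column, row] in pixels: a listed point, or the origin of a listed thing).
The state is a dict: "time_s": time; "joints": joint angles; "dq": joint speeds; "tau": joint torques, N m; "eef_pos": TCP position; "ee_rot": TCP orientation; "force": force on the tool from outside, world axes, zero at the start; "wrist_torque": the same for the moment, N m; "grip_width": opening from 0.0 (shut) to 1.0 (fully open); "grip_force": force on a finger pad.
Only numpy, scipy, OpenCV 4.12 (cv2) and the standard library are available. Lean on these libraries where they do the work, as an engineer would, in place of code of your own. Each camera call takes 0.05 s, during which the arm holds its last target. There are 200 camera calls.

## Task

Get the slide carrier ready for transport: set the large green slide case squarely on the carrier's black pad and then the small yellow case squarely in the middle on top of it, right way up and with nothing overhanging. Then, holding the mallet by its handle, knock the red sprung lock pin fully home with a brisk blow of the mallet head (no slow press, and no pushing the pin with the gripper), and stand the mallet back on its head on the blue mat. Do not hit the cases with the mallet, and leave the other things on the bench where they are.

Things in the scene. Friction and masses are not known exactly. Their poses are not given: they have to be found in the camera images.
- large_case: Large green slide case, a closed box 66 mm (its x) by 150 mm (its y, long axis) by 38 mm high, 0.35 kg. Origin: centre of its underside, z up. Starts loose on the bench to the robot's right; the two cases may be in either place.
- small_case: Small yellow slide case, a closed box 42 mm (x) by 90 mm (y, long axis) by 34 mm high, about 0.16 kg. Origin: centre of its underside, z up.
- carrier: Fixed aluminium carrier plate 124 mm (x) by 330 mm (y, from -110 to +220 mm) by 12 mm thick. It has the black load pad round its origin (see pad) and, centred at y = +170 mm, a blue pin housing 60 x 60 mm, its top 57 mm above the bench. Origin: on the bench under the pad's centre, z up.
- pad (a point): Centre of the top face of the carrier's black rubber pad, 18 mm above the bench; the pad is 104 mm (x) by 190 mm (y). Axes are the carrier's.
- pin_top (a point): Centre of the top of the red lock pin's round head (32 mm across, 10 mm thick), on the carrier's blue housing at carrier x = 0, y = +170 mm; 87 mm above the bench with the pin fully up, 67 mm when fully home, head seated on the housing.
- lock_pin (a joint): How far the lock pin is down, m: 0 fully up, 0.020 fully home (hard stop). It is sprung (150 N/m) and gripped by a stiff detent (about 6 N) that holds it wherever it is left; driving it takes roughly 6 to 13 N. It starts up to 4 mm down. A brisk blow moves it at more than 50 mm/s.
- mallet: Mallet, 0.4 kg, 190 mm long. Round head 60 mm across, 76 mm tall, white faces at both ends, axis = body z. Square wooden handle 24 x 24 mm along -x, to x = -160 mm, centreline at z = +38 mm. Origin: centre of the lower face, on which it stands on the mat, handle level, pointing roughly to the robot; it balances some 15 mm from the head axis towards the handle.
- mallet_grip (a point): A good place to grip the mallet's handle: on the handle's centreline, 55 mm from the head's axis and 38 mm above the lower face. Axes are the mallet's.
- mat: Fixed blue mat 280 mm (x) by 150 mm (y) by 4 mm thick, the mallet's place. Origin: centre of its underside, on the bench.
- petri_dishes: Bystander: glass dishes, 90 mm across, 44 mm high in all (one rigid stack), near the carrier on the robot's side. Origin: centre of underside.
- pink_bottle: Bystander: pink water bottle, 68 mm across, 200 mm high, beyond the carrier. Origin: centre of underside.
- amber_jar: Bystander: amber jar, 70 mm across, 100 mm high, beyond the carrier. Origin: centre of underside.
- reagent: Bystander: amber bottle with yellow cap, 60 mm across, 140 mm high, beyond the cases. Origin: centre of underside.
- beaker: Bystander: glass beaker, 70 mm across, 90 mm high, beyond the carrier. Origin: centre of underside.
There are look-alikes about, which are no part of the job. Several things have the shape of the large_case; the one meant has the colours described above.

How it is judged:
By the outcome, as a careful person would: the job done as asked, in the order asked, and still so for the second after the job is handed in, with the robot touching nothing.
It also fails if it takes over 67 s, if anything falls off the work surface, if the arm or the gripper's body presses on something with over 40 N, if the wrist force passes 120 N, or if a joint passes its speed limit or range.

## Working session

There is one attempt and no reset: what is moved stays moved. The work goes in short steps, Python scripts to look and compute and a tool call to move; the robot and the scene stay as the last step left them, time stands still between calls to the robot, and variables do not carry over. Pictures are saved under pics/ and viewed, at most 12 in all, crops included, and the job is handed in when it is done.

```bash
ls; mkdir -p pics; python3 - <<'E'
from rig import readout,cams
import cv2
s=readout.sense();print(s)
for n in("scene","top"):
    p,d=cams.capture(n);cv2.imwrite(f"pics/{n}0.png",p[:,:,::-1]);c=cams.calibration(n);print(n,c)
E
```

```text
pics
{'time_s': 0.0, 'joints': array([ 1.03257606e+00,  3.13462827e-01,  1.49844441e+00, -2.81009177e-06,
        1.33101455e+00, -2.23378769e-01]), 'dq': array([ 0.00038369, -0.00045496, -0.0004957 , -0.0003701 ,  0.00104398,
       -0.00109028]), 'tau': array([-5.67791813e-04, -4.12270260e+01, -2.59735465e+01, -2.66902116e-04,
        4.31520893e-03,  2.01045862e-05]), 'eef_pos': array([162.48713403, 499.04458176, 303.32569657]), 'ee_rot': array([-2.45727900e-04,  1.56771006e-01,  9.87634755e-01, -6.17469573e-04]), 'force': array([-0.50093015,  0.40973074,  0.89882425]), 'wrist_torque': array([-0.03047668,  0.00016659, -0.00113656]), 'grip_force': 0.0, 'grip_width': 0.9977013173511701}
scene {'fx': 394.0402653671947, 'fy': 394.0402653671947, 'cx': 323.16587164835704, 'cy': 202.37178329831457, 'position': array([1083.82847274, -107.65653148,  971.73877652]), 'attitude': array([-0.19526827,  0.71764909,  0.64398181, -0.17926939])}
top {'fx': 447.9236084095874, 'fy': 447.9236084095874, 'cx': 323.5600863352621, 'cy': 200.69046257202228, 'position': array([ 450.69726703,  -18.92392776, 1552.43647564]), 'attitude': array([ 0.01731934, -0.69983959,  0.71365889, -0.02481077])}
```

View pics/top0.png

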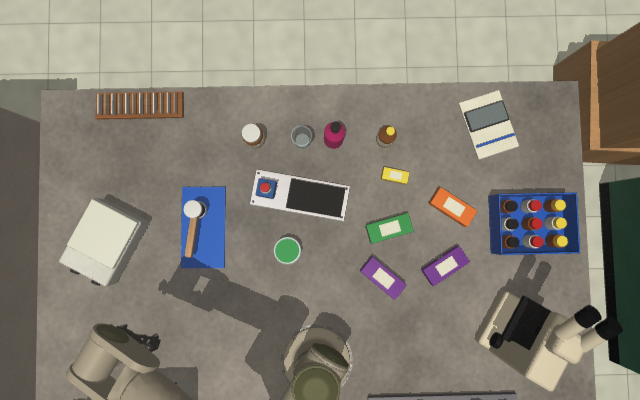

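View pics/scene0.png

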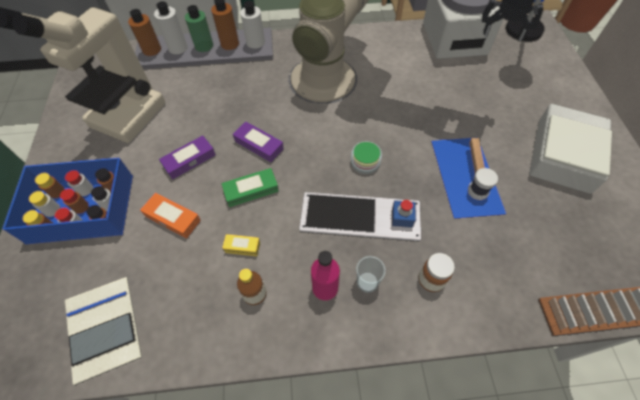

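The top view shows the green case at (390,228), the yellow at (396,175), the black pad at (317,197), the pin at (265,187), and the mallet head at (193,209) with its handle down to (190,257). The scene view agrees; the purple and orange cases are look-alikes, and the dishes stand at (287,250).

```bash
cat > h.py <<'E'
import numpy as np,cv2
from scipy.spatial.transform import Rotation as R
from rig import readout,cams
def rot(q): q=np.asarray(q);return R.from_quat([q[1],q[2],q[3],q[0]])
def snap(n):
    c=cams.calibration(n);p,d=cams.capture(n);return p,d,c
def cloud(d,c):
    v,u=np.mgrid[:400,:640]
    P=np.dstack([(u-c['cx'])/c['fx']*d,(v-c['cy'])/c['fy']*d,d]).reshape(-1,3)
    return (rot(c['attitude']).apply(P)+c['position']).reshape(400,640,3)
def onplane(uv,z,c):
    uv=np.asarray(uv,float).reshape(-1,2)
    r=rot(c['attitude']).apply(np.c_[(uv[:,0]-c['cx'])/c['fx'],(uv[:,1]-c['cy'])/c['fy'],np.ones(len(uv))])
    return c['position']+r*((z-c['position'][2])/r[:,2])[:,None]
def rect(P):
    (cx,cy),(w,h),a=cv2.minAreaRect(P[:,:2].astype(np.float32))
    a=np.radians(a); 
    if w<h: w,h=h,w; a+=np.pi/2   # a: direction of the long side
    a=(a+np.pi/2)%np.pi-np.pi/2
    return np.round([cx,cy,w,h],1),round(float(a),3)
HSV={'green':((40,90,40),(85,255,255)),'yellow':((22,120,90),(34,255,255)),'black':((0,0,0),(180,255,60)),'blue':((105,140,60),(125,255,255))}
def mask(p,col): return cv2.inRange(cv2.cvtColor(p,cv2.COLOR_RGB2HSV),*HSV[col])>0
def show(n,p): cv2.imwrite('pics/'+n,p[:,:,::-1])
def face(p,d,c,col,zt,near,rad=110,tol=9):
    "rectangle of the top face at height zt: hull (label included) of coloured pixels near a point"
    W=cloud(d,c);m=mask(p,col)&(d>0)&(abs(W[...,2]-zt)<tol)&(np.hypot(W[...,0]-near[0],W[...,1]-near[1])<rad)
    m=cv2.morphologyEx(m.astype(np.uint8),cv2.MORPH_OPEN,np.ones((2,2)))
    ys,xs=np.nonzero(m)
    return rect(onplane(np.c_[xs,ys],zt,c)),len(xs),round(float(np.median(W[m>0][:,2])),1)
def tool():
    s=readout.sense();return np.array(s['eef_pos']),rot(s['ee_rot'])
def go(target,yawdir=None):
    "tool-axes shift to a TCP target; yaw turn so that the tool's y lies along direction yawdir (rad)"
    p,r=tool();print('shift',np.round(r.inv().apply(np.array(target)-p),1))
    if yawdir is not None:
        y=r.apply([0,1,0]);a=np.arctan2(y[1],y[0]);e=(yawdir-a+np.pi/2)%np.pi-np.pi/2
        print('rz(tool)',round(-e,3),'tilt',np.round(r.apply([0,0,1]),4))
E
python3 - <<'E'
from h import *
for n in("top","scene"):
    p,d,c=snap(n);print(n)
    g=onplane([390,228],38,cams.calibration('top'))[0];y=onplane([396,175],34,cams.calibration('top'))[0];b=onplane([317,197],18,cams.calibration('top'))[0]
    for a in(('green',38,g,110),('yellow',34,y,80),('black',18,b,130)):
        try: print(a[0],face(p,d,c,a[0],a[1],a[2],a[3]))
        except Exception as e: print(a[0],e)
    W=cloud(d,c)
    for t,z in(('pin_top',85),('mallet_grip',42),('mallet',4),('mat',0),('pad',18),('large_case',0),('small_case',0),('carrier',0),('petri_dishes',0),('pink_bottle',0),('reagent',0),('amber_jar',0),('beaker',0)):
        for k in cams.spot_point(t,n)[:3 if 'large' in t else 1]: print(t,round(k['p'],2),np.round(k['uv']),np.round(onplane(k['uv'],z,c)[0]))
    hd=(abs(W[...,2]-80)<6)&(p.min(2)>150)&(W[...,1]>200)&(W[...,1]<480);print('head',W[hd].mean(0) if hd.any() else 0,hd.sum())
    hsv=cv2.cvtColor(p,cv2.COLOR_RGB2HSV)
    pin=(abs(W[...,2]-85)<12)&((hsv[...,0]<8)|(hsv[...,0]>172))&(hsv[...,1]>130)&(abs(W[...,1]-150)<80);print('pin',np.round(np.median(W[pin],0),1),pin.sum())
    ha=(abs(W[...,2]-54)<8)&(W[...,1]>300)&(W[...,1]<480)&(hsv[...,0]<25)&(hsv[...,1]>50);print('handle',rect(W[ha]) if ha.any() else 0,ha.sum())
E
```

```text
top
green ((array([ 441.7, -259.3,  148.9,   64. ]), -1.31), 565, 36.9)
yellow ((array([ 621.2, -284.6,   90.3,   42.5]), 1.354), 230, 31.9)
black ((array([549.9, -12. , 184.6,  99.3]), 1.375), 1536, 17.2)
pin_top 0.43 [266. 185.] [595. 151.  85.]
mallet_grip 0.82 [194. 221.] [481. 402.  42.]
mallet 0.95 [202. 211.] [517. 384.   4.]
mat 0.94 [204. 228.] [456. 379.   0.]
pad 0.67 [314. 198.] [554.  -4.  18.]
large_case 0.98 [382. 278.] [ 273. -231.    0.]
large_case 0.92 [448. 208.] [ 508. -469.    0.]
large_case 0.91 [446. 266.] [ 310. -454.    0.]
small_case 0.76 [394. 177.] [ 622. -284.    0.]
carrier 0.94 [319. 196.] [561. -20.   0.]
petri_dishes 0.8 [289. 248.] [381.  87.   0.]
pink_bottle 0.95 [333. 137.] [767. -73.   0.]
reagent 0.92 [386. 139.] [ 756. -261.    0.]
amber_jar 0.73 [259. 137.] [770. 185.   0.]
beaker 0.74 [303. 142.] [751.  33.   0.]
head [520.62166174 396.80369497  79.79291266] 235
pin [587.1 159.   84.7] 66
handle (array([428. , 409.9, 130.2,  24.3]), -0.161) 276
scene
green ((array([ 453.9, -253.5,  146.5,   68.8]), -1.312), 657, 36.6)
yellow ((array([ 631.1, 
[... 205 characters left out ...]
62 [476. 192.] [525. 391.   4.]
mat 0.82 [463. 181.] [481. 367.  -0.]
pad 0.97 [338. 210.] [549. -14.  18.]
large_case 0.93 [190. 160.] [ 312. -443.    0.]
large_case 0.86 [262. 146.] [ 284. -222.    0.]
large_case 0.85 [248. 190.] [ 441. -266.    0.]
small_case 0.78 [240. 247.] [ 624. -288.    0.]
carrier 0.65 [340. 214.] [553.  -8.   0.]
petri_dishes 0.62 [364. 162.] [381.  88.   0.]
pink_bottle 0.75 [257. 292.] [ 752. -247.    0.]
reagent 0.8 [257. 293.] [ 755. -247.    0.]
amber_jar 0.72 [432. 276.] [760. 204.   0.]
beaker 0.64 [369. 284.] [761.  38.   0.]
head [522.94191785 396.50441333  79.15092862] 302
pin [589.9 156.9  84.2] 88
handle (array([422.1, 410.2, 117.2,  22.9]), -0.197) 238
```

```bash
python3 - <<'E'
from h import *
from rig import ctrl
print(ctrl.tip_extent)
go([442,-259,300],-1.31+np.pi/2)
c=cams.calibration('wrist');p,r=tool();print(r.inv().apply(c['position']-p),(r.inv()*rot(c['attitude'])).as_rotvec(),c['fx'])
E
```

```text
72.6
shift [-500.5 -634.4    3.9]
rz(tool) 0.995 tilt [-0. -0. -1.]
[ 70.34036598  -1.54740165 -68.69894769] [-0.21720068 -0.21633035  1.56028573] 316.57546400419443
```

Careful with the scale: shifts go in shares of 750 mm and turns go in shares of 180 degrees. That gives: -634 mm is -0.8453, -500 mm is -0.6667, 0.995 rad is 0.3167.

>>> nudge_tcp([
  {"tx":-0.6667,"ty":-0.8453,"tz":0.0053,"rz":0.3167},
  {"tx":-0.6667,"ty":-0.8453,"tz":0.0053,"rz":0.3167},
  {"tx":-0.6667,"ty":-0.8453,"tz":0.0053,"rz":0.3167},
  {"tx":-0.6667,"ty":-0.8453,"tz":0.0053,"rz":0.3167},
  {"tx":-0.6667,"ty":-0.8453,"tz":0.0053,"rz":0.3167},
  {"tx":-0.6667,"ty":-0.8453,"tz":0.0053,"rz":0.3167},
  {"tx":-0.6667,"ty":-0.8453,"tz":0.0053,"rz":0.3167},
  {"tx":-0.6667,"ty":-0.8453,"tz":0.0053,"rz":0.3167},
], finger_gap=1.0)

```text
time_s: 2.3
eef_pos: [300.9, 122.1, 302.2]
ee_rot: [0.001, 0.61, 0.792, 0.0]
force: [2.1, 0.8, -0.9]
grip_width: 1.001
grip_force: 0.0
```

```bash
python3 - <<'E'
from h import *
go([442,-259,230],-1.31+np.pi/2)
E
```

```text
shift [-404.4   38.8   72.4]
rz(tool) -0.002 tilt [ 1.4e-03  1.0e-04 -1.0e+00]
```

In the tool's units: -404 mm is -0.5387, 72 mm is 0.096.

>>> nudge_tcp([
  {"tx":-0.5387,"ty":0.052,"tz":0.096},
  {"tx":-0.5387,"ty":0.052,"tz":0.096},
  {"tx":-0.5387,"ty":0.052,"tz":0.096},
  {"tx":-0.5387,"ty":0.052,"tz":0.096},
  {"tx":-0.5387,"ty":0.052,"tz":0.096},
  {"tx":-0.5387,"ty":0.052,"tz":0.096},
  {"tx":-0.5387,"ty":0.052,"tz":0.096},
  {"tx":-0.5387,"ty":0.052,"tz":0.096},
])

```text
time_s: 3.1
eef_pos: [438.9, -247.3, 231.6]
ee_rot: [0.0, 0.609, 0.793, 0.0]
force: [0.2, 1.1, 1.1]
grip_width: 0.999
grip_force: 0.0
```

>>> nudge_tcp([
  {"tx":-0.0213},
  {"tx":-0.0213},
  {"tx":-0.0213},
])

```text
time_s: 3.4
eef_pos: [442.5, -260.0, 232.0]
ee_rot: [-0.0, 0.609, 0.793, 0.0]
force: [0.4, 0.7, -0.4]
grip_width: 0.999
grip_force: 0.0
```

```bash
python3 - <<'E'
from h import *
p,d,c=snap('wrist');show('w1.png',p)
f=face(p,d,c,'green',38,[442,-259],120);print(f)
go([*f[0][0][:2],80],f[0][1]+np.pi/2)
E
```

```text
((array([ 443.7, -257.6,  147.4,   64.6]), -1.31), 9088, 36.5)
shift [  1.6   1.7 152.2]
rz(tool) 0.001 tilt [-1.e-04  3.e-04 -1.e+00]
```

View pics/w1.png

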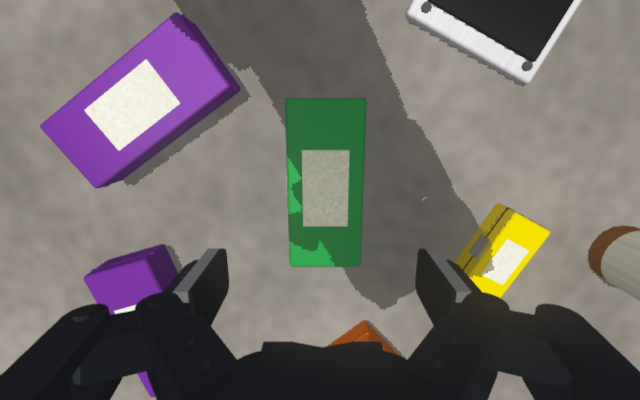

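The wrist view shows the whole green case at (326,182), centred between the fingers. Descend and grip.

In the tool's units: 152 mm is 0.2027, 140 mm is 0.1867.

>>> nudge_tcp([
  {"tx":0.0027,"ty":0.0027,"tz":0.0667},
  {"tx":0.0027,"ty":0.0027,"tz":0.1333},
  {"tx":0.0027,"ty":0.0027,"tz":0.1867},
  {"tx":0.0027,"ty":0.0027,"tz":0.2027},
  {"tx":0.0027,"ty":0.0027,"tz":0.2027},
])

```text
time_s: 3.95
eef_pos: [444.0, -257.3, 79.9]
ee_rot: [-0.001, 0.609, 0.793, 0.0]
force: [-0.4, -0.2, 0.5]
grip_width: 1.002
grip_force: 0.0
```

>>> nudge_tcp([
  {},
  {},
  {},
  {},
  {},
], finger_gap=0, force=60)

```text
time_s: 4.45
eef_pos: [445.0, -258.7, 82.6]
ee_rot: [0.002, 0.609, 0.793, -0.0]
force: [-0.2, 1.5, 5.7]
grip_width: 0.763
grip_force: 67.9
```

>>> nudge_tcp([
  {"tz":-0.0533},
  {"tz":-0.12},
  {"tz":-0.16},
])

```text
time_s: 4.75
eef_pos: [444.6, -258.4, 204.8]
ee_rot: [0.003, 0.609, 0.793, -0.0]
force: [1.6, -1.2, -4.9]
grip_width: 0.758
grip_force: 72.3
```

```bash
python3 - <<'E'
from h import *
go([545,-11,200],1.374+np.pi/2)
E
```

```text
shift [213.1 160.9   4.2]
rz(tool) 0.458 tilt [ 0.0041 -0.0039 -1.    ]
```

```bash
python3 - <<'E'
from h import *
go([520,-150,230],1.374+np.pi/2)
E
```

```text
shift [ 85.1 100.9 -25.3]
rz(tool) 0.458 tilt [ 0.0041 -0.0039 -1.    ]
```

In the tool's units: 101 mm is 0.1347, 85 mm is 0.1133, 0.458 rad is 0.1458.

>>> nudge_tcp([
  {"tx":0.1133,"ty":0.1347,"tz":-0.0333,"rz":0.1458},
  {"tx":0.1133,"ty":0.1347,"tz":-0.0333,"rz":0.1458},
  {"tx":0.1133,"ty":0.1347,"tz":-0.0333,"rz":0.1458},
  {"tx":0.1133,"ty":0.1347,"tz":-0.0333,"rz":0.1458},
  {"tx":0.1133,"ty":0.1347,"tz":-0.0333,"rz":0.1458},
])

```text
time_s: 5.25
eef_pos: [520.0, -148.8, 226.3]
ee_rot: [0.001, 0.773, 0.635, 0.0]
force: [0.3, -0.7, -4.5]
grip_width: 0.759
grip_force: 72.2
```

```bash
python3 - <<'E'
from h import *
p,d,c=snap('wrist');show('w2.png',p)
W=cloud(d,c)
print(face(p,d,c,'black',18,[550,-11],130))
print(face(p,d,c,'green',38+230-82.6,[520,-150],120,15))
hsv=cv2.cvtColor(p,cv2.COLOR_RGB2HSV)
pin=(abs(W[...,2]-82)<9)&((hsv[...,0]<8)|(hsv[...,0]>172))&(hsv[...,1]>130)
ys,xs=np.nonzero(pin);zt=np.median(W[pin][:,2]);print(len(xs),zt,cv2.minEnclosingCircle(onplane(np.c_[xs,ys],zt,c)[:,:2].astype(np.float32)) if len(xs) else 0)
go([550,-11,200],1.374+np.pi/2)
E
```

```text
((array([548.3, -34.9, 101.8,  62. ]), -0.195), 10619, 16.6)
((array([ 523.4, -126.7,  104.9,   61.5]), 1.375), 29157, 180.4)
0 nan 0
shift [141.9   3.   25.8]
rz(tool) 0.002 tilt [ 7.e-04 -7.e-04 -1.e+00]
  return _methods._mean(a, axis=axis, dtype=dtype,
  ret = ret.dtype.type(ret / rcount)
```

View pics/w2.png

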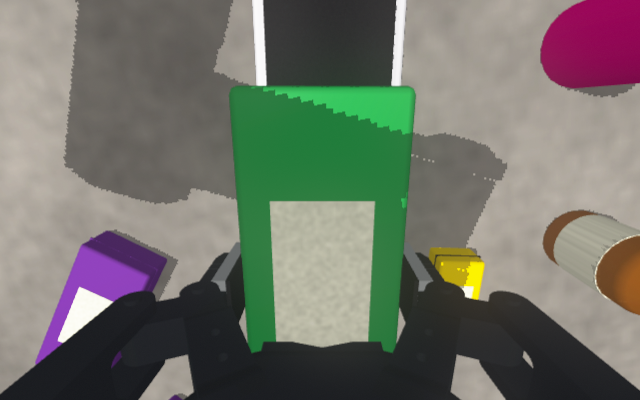

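The held green case is square with the pad (its edges parallel to the white plate edges at columns 260 and 400). Move over the pad and lower.

In the tool's units: 142 mm is 0.1893, 100 mm is 0.1333.

>>> nudge_tcp([
  {"tx":0.0667,"ty":0.0027},
  {"tx":0.1333,"ty":0.0027},
  {"tx":0.1893,"ty":0.0027,"tz":0.04},
  {"tx":0.1893,"ty":0.0027,"tz":0.0933},
  {"tx":0.1893,"ty":0.0027,"tz":0.1333},
  {"tx":0.1893,"ty":0.0027,"tz":0.1533},
  {"tx":0.1893,"ty":0.0027,"tz":0.1573},
])

```text
time_s: 6.0
eef_pos: [548.5, -11.8, 105.6]
ee_rot: [-0.001, 0.773, 0.634, -0.001]
force: [0.4, -0.0, -4.4]
grip_width: 0.758
grip_force: 72.0
```

```bash
python3 - <<'E'
from h import *
go([553.5,-10,101],1.374+np.pi/2)
E
```

```text
shift [2.8 4.5 4.6]
rz(tool) -0.0 tilt [-3.4e-03  7.0e-04 -1.0e+00]
```

In the tool's units: 6 mm is 0.008, 4.5 mm is 0.006.

>>> nudge_tcp([
  {"tx":0.004,"ty":0.006},
  {"tx":0.004,"ty":0.006,"tz":0.004},
  {"tx":0.004,"ty":0.006,"tz":0.006},
  {"tx":0.004,"ty":0.006,"tz":0.008},
  {"tx":0.004,"ty":0.006,"tz":0.008},
])

```text
time_s: 6.5
eef_pos: [554.5, -9.0, 101.1]
ee_rot: [0.0, 0.773, 0.634, 0.0]
force: [-0.8, -0.2, -5.0]
grip_width: 0.759
grip_force: 72.2
```

```bash
python3 - <<'E'
from h import *
go([553.5,-10,101],1.374+np.pi/2)
E
```

```text
shift [-1.1 -0.8  0.1]
rz(tool) -0.0 tilt [ 0. -0. -1.]
```

In the tool's units: 3 mm is 0.004, 1.5 mm is 0.002.

>>> nudge_tcp([
  {"tx":-0.0013,"ty":-0.0013,"tz":0.002},
  {"tx":-0.0013,"ty":-0.0013,"tz":0.004},
  {"tx":-0.0013,"ty":-0.0013,"tz":0.004},
])

```text
time_s: 6.8
eef_pos: [554.0, -9.5, 100.6]
ee_rot: [0.001, 0.773, 0.634, 0.001]
force: [-5.4, 4.4, 17.3]
grip_width: 0.759
grip_force: 75.0
```

In the tool's units: -1 mm is -0.0013.

>>> nudge_tcp([
  {"tz":-0.0013},
  {"tz":-0.0013},
  {"tz":-0.0013},
  {"tz":-0.0013},
], finger_gap=1.0)

```text
time_s: 7.2
eef_pos: [553.4, -9.9, 99.0]
ee_rot: [0.0, 0.773, 0.634, 0.0]
force: [-0.6, 0.6, 0.4]
grip_width: 0.999
grip_force: 0.0
```

>>> nudge_tcp([
  {"tz":-0.04},
  {"tz":-0.1067},
  {"tz":-0.1733},
  {"tz":-0.2},
  {"tz":-0.2},
])

```text
time_s: 7.7
eef_pos: [554.2, -10.0, 252.2]
ee_rot: [0.002, 0.773, 0.634, 0.002]
force: [0.6, -0.4, -0.4]
grip_width: 0.997
grip_force: 0.0
```

```bash
python3 - <<'E'
from h import *
p,d,c=snap('wrist');show('w3.png',p)
print('case',face(p,d,c,'green',56,[553,-10],120))
W=cloud(d,c)
hsv=cv2.cvtColor(p,cv2.COLOR_RGB2HSV)
print('black',face(p,d,c,'black',18,[553,-10],115,7))
pin=(abs(W[...,2]-82)<9)&((hsv[...,0]<8)|(hsv[...,0]>172))&(hsv[...,1]>130)
ys,xs=np.nonzero(pin);zt=np.median(W[pin][:,2]);print(len(xs),zt,cv2.minEnclosingCircle(onplane(np.c_[xs,ys],zt,c)[:,:2].astype(np.float32)) if len(xs) else 0)
go([622,-283,250],1.357+np.pi/2)
E
```

```text
case ((array([553.7,  -8.3, 146.7,  64.9]), 1.373), 9004, 54.5)
black ((array([549.5, -29.8, 142.4, 101.8]), 1.375), 3076, 16.5)
0 nan 0
shift [-254.4  120.6    0. ]
rz(tool) 0.017 tilt [ 2.e-03 -5.e-04 -1.e+00]
  return _methods._mean(a, axis=axis, dtype=dtype,
  ret = ret.dtype.type(ret / rcount)
```

View pics/w3.png

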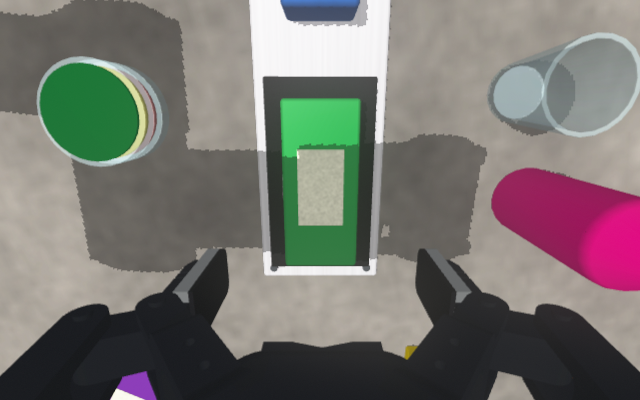

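The green case lies centred on the pad, with the black rim about equal left and right (columns 264–376). I'll check the fit along the pad and then fetch the yellow case.

In the tool's units: -254 mm is -0.3387, -250 mm is -0.3333, 0.017 rad is 0.0054.

```bash
python3 - <<'E'
from h import *
c=cams.calibration('wrist')
e=onplane([[264,77],[376,77]],18,c).mean(0);print(e, e[:2]-95*np.array([.195,.981]))
e=onplane([[320,98]],56,c).mean(0);print(e, e[:2]-75*np.array([.195,.981]))
E
```

```text
[569.67177529  83.3737419   18.        ] [551.14677529  -9.8212581 ]
[566.01519812  64.74729485  56.        ] [551.39019812  -8.82770515]
```

>>> nudge_tcp([
  {"tx":-0.0667,"ty":0.032,"rz":0.0054},
  {"tx":-0.1333,"ty":0.064,"rz":0.0054},
  {"tx":-0.2,"ty":0.0947,"rz":0.0054},
  {"tx":-0.2667,"ty":0.1267,"rz":0.0054},
  {"tx":-0.3333,"ty":0.1587,"rz":0.0054},
  {"tx":-0.3387,"ty":0.16,"rz":0.0054},
  {"tx":-0.3387,"ty":0.16,"tz":0.0267,"rz":0.0054},
  {"tx":-0.3387,"ty":0.16,"tz":0.0267,"rz":0.0054},
])

```text
time_s: 8.55
eef_pos: [620.2, -282.6, 223.7]
ee_rot: [-0.004, 0.779, 0.627, -0.001]
force: [0.3, 0.3, -0.3]
grip_width: 1.002
grip_force: 0.0
```

```bash
python3 - <<'E'
from h import *
p,d,c=snap('wrist');show('w4.png',p)
f=face(p,d,c,'yellow',34,[622,-283],80);print(f)
go([*f[0][0][:2],82],f[0][1]+np.pi/2)
E
```

```text
((array([ 624.1, -282.8,   87.9,   41.3]), 1.355), 3545, 32.4)
shift [ -0.3   4.3 143.9]
rz(tool) 0.002 tilt [-0.0048  0.0034 -1.    ]
```

View pics/w4.png

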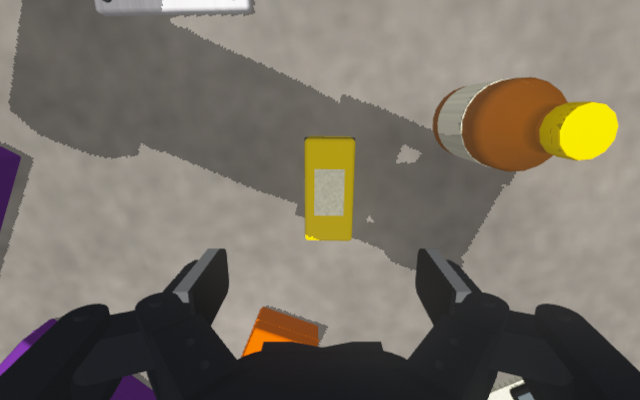

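The wrist view shows the yellow case upright at (330,188), and the fingers stay clear of the reagent bottle at (510,125).

In the tool's units: 136 mm is 0.1813, 120 mm is 0.16.

>>> nudge_tcp([
  {"ty":0.0053,"tz":0.0533},
  {"ty":0.0053,"tz":0.1067},
  {"ty":0.0053,"tz":0.16},
  {"ty":0.0053,"tz":0.1813},
  {"ty":0.0053,"tz":0.1813},
])

```text
time_s: 9.1
eef_pos: [624.7, -282.3, 91.4]
ee_rot: [-0.002, 0.778, 0.628, -0.001]
force: [-0.6, 0.1, 1.0]
grip_width: 1.0
grip_force: 0.0
```

>>> nudge_tcp([
  {},
  {},
  {},
  {},
  {},
], finger_gap=0, force=50)

```text
time_s: 9.6
eef_pos: [625.8, -283.6, 95.1]
ee_rot: [0.002, 0.779, 0.628, 0.001]
force: [-0.1, 0.7, 6.2]
grip_width: 0.472
grip_force: 52.0
```

```bash
python3 -c "
from h import *
go([553.7,-8.5,250],1.374+np.pi/2)"
```

```text
shift [ 253.4 -128.5 -155.5]
rz(tool) -0.017 tilt [ 0.0027 -0.0018 -1.    ]
```

In the tool's units: 190 mm is 0.2533, 160 mm is 0.2133, -0.017 rad is -0.0054.

>>> nudge_tcp([
  {"tz":-0.0533},
  {"tz":-0.1067},
  {"tz":-0.16},
  {"tx":0.0533,"ty":-0.0267,"tz":-0.2,"rz":-0.0054},
  {"tx":0.1067,"ty":-0.0533,"tz":-0.2,"rz":-0.0054},
  {"tx":0.16,"ty":-0.0933,"tz":-0.2,"rz":-0.0054},
  {"tx":0.2133,"ty":-0.1467,"tz":-0.2,"rz":-0.0054},
  {"tx":0.2533,"ty":-0.1707,"tz":-0.2,"rz":-0.0054},
])

```text
time_s: 10.4
eef_pos: [538.6, -68.5, 243.5]
ee_rot: [-0.0, 0.773, 0.634, -0.0]
force: [0.8, 0.3, -1.2]
grip_width: 0.474
grip_force: 51.5
```

>>> nudge_tcp([
  {},
  {},
])

```text
time_s: 10.6
eef_pos: [540.5, -70.0, 243.8]
ee_rot: [0.001, 0.773, 0.635, 0.0]
force: [0.1, 0.2, -1.4]
grip_width: 0.477
grip_force: 51.5
```

```bash
python3 - <<'E'
from h import *
p,d,c=snap('wrist');show('w5.png',p)
P,_=tool();zt=P[2]-95.1+34
print(P,'yellow',zt,face(p,d,c,'yellow',zt,P,90,15))
print('green',face(p,d,c,'green',56,[553,-8],120))
go([553.7,-8.5,160],1.374+np.pi/2)
E
```

```text
[540.76729229 -70.75997107 243.51666332] yellow 182.41666331760663 ((array([539.9, -67.9,  89.8,  40.7]), 1.374), 11822, 181.1)
green ((array([557.4,  10.7, 107.1,  64.9]), 1.373), 7961, 54.6)
shift [63.6  0.4 83.5]
rz(tool) -0.0 tilt [ 1.e-03 -6.e-04 -1.e+00]
```

View pics/w5.png

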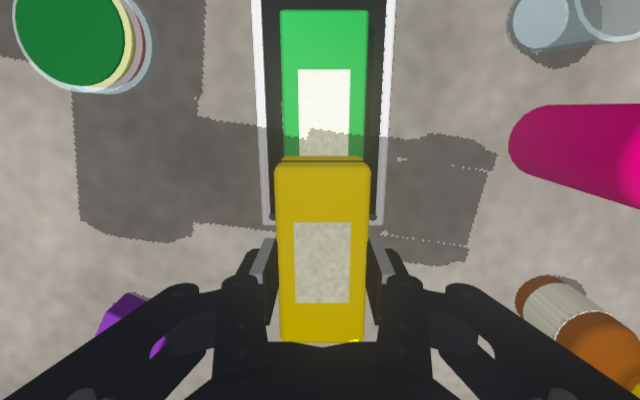

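The yellow case is held square and centred between the fingers, and the green top is in line beyond it. I'll move on and lower it.

In the tool's units: 86 mm is 0.1147, 80 mm is 0.1067.

>>> nudge_tcp([
  {"tx":0.0533,"ty":0.0027},
  {"tx":0.08,"ty":0.0027,"tz":0.04},
  {"tx":0.08,"ty":0.0027,"tz":0.08},
  {"tx":0.08,"ty":0.0027,"tz":0.1067},
  {"tx":0.08,"ty":0.0027,"tz":0.1147},
  {"tx":0.08,"ty":0.0027,"tz":0.1147},
])

```text
time_s: 11.25
eef_pos: [554.4, -12.8, 156.6]
ee_rot: [-0.0, 0.774, 0.634, -0.0]
force: [-0.2, -0.0, -1.5]
grip_width: 0.472
grip_force: 51.4
```

```bash
python3 -c "
from h import *
go([554.4,-12,151],1.374+np.pi/2)"
```

```text
shift [ 0.8 -0.2  5.6]
rz(tool) -0.001 tilt [-9.e-04  2.e-04 -1.e+00]
```

In the tool's units: 5 mm is 0.0067, 4 mm is 0.0053.

>>> nudge_tcp([
  {"tx":0.0007,"tz":0.0027},
  {"tx":0.0007,"tz":0.0053},
  {"tx":0.0007,"tz":0.0067},
  {"tx":0.0007,"tz":0.0067},
])

```text
time_s: 11.65
eef_pos: [554.4, -11.5, 152.3]
ee_rot: [0.0, 0.773, 0.634, 0.0]
force: [-0.4, 0.3, -0.5]
grip_width: 0.477
grip_force: 51.5
```

>>> nudge_tcp([
  {"tz":0.0013},
  {"tz":0.0013},
])

```text
time_s: 11.85
eef_pos: [554.4, -11.4, 151.2]
ee_rot: [0.0, 0.773, 0.634, 0.0]
force: [0.5, 0.7, -0.7]
grip_width: 0.476
grip_force: 51.5
```

In the tool's units: 1.2 mm is 0.0016, 0.7 mm is 0.0009.

>>> nudge_tcp([
  {"tz":0.0009},
  {"tz":0.0016},
  {"tz":0.0016},
])

```text
time_s: 12.15
eef_pos: [554.4, -11.4, 151.1]
ee_rot: [0.0, 0.773, 0.634, 0.0]
force: [-4.8, 1.4, 9.6]
grip_width: 0.473
grip_force: 52.7
```

In the tool's units: -1 mm is -0.0013.

>>> nudge_tcp([
  {"tz":-0.0013},
  {"tz":-0.0013},
  {"tz":-0.0013},
  {"tz":-0.0013},
  {"tz":-0.0013},
], finger_gap=1.0)

```text
time_s: 12.65
eef_pos: [554.3, -11.4, 150.7]
ee_rot: [-0.0, 0.773, 0.634, -0.0]
force: [0.2, 0.6, 0.1]
grip_width: 1.003
grip_force: 0.0
```

>>> nudge_tcp([
  {"tz":-0.04},
  {"tz":-0.1067},
  {"tz":-0.16},
  {"tx":0.04,"tz":-0.16},
  {"tx":0.04,"tz":-0.16},
])

```text
time_s: 13.15
eef_pos: [560.4, 20.0, 271.9]
ee_rot: [0.001, 0.773, 0.635, 0.001]
force: [-0.0, -0.0, -0.3]
grip_width: 1.0
grip_force: 0.0
```

```bash
python3 - <<'E'
from h import *
p,d,c=snap('wrist');show('w6.png',p)
print('yellow',face(p,d,c,'yellow',90,[553,-10],80))
print('green',face(p,d,c,'green',56,[553,-10],120))
W=cloud(d,c);hsv=cv2.cvtColor(p,cv2.COLOR_RGB2HSV)
def pinm():
    pin=((hsv[...,0]<8)|(hsv[...,0]>172))&(hsv[...,1]>150)&(W[...,2]>60)&(abs(W[...,1]-158)<50)
    ys,xs=np.nonzero(pin);print(len(xs));zt=np.percentile(W[pin][:,2],70)
    t=pin&(W[...,2]>zt-4);ys,xs=np.nonzero(t);print('pin',zt,cv2.minEnclosingCircle(onplane(np.c_[xs,ys],zt,c)[:,:2].astype(np.float32)))
try:pinm()
except Exception as e:print(e)
go([470,402,280],-0.16+np.pi/2)
E
```

```text
yellow ((array([553.8, -10.3,  89.5,  41.2]), 1.372), 3492, 88.4)
green ((array([553.9,  -7.6, 147.2,  64.9]), 1.373), 5056, 54.4)
981
pin 84.07265753196668 ((585.95263671875, 157.21165466308594), 15.219892501831055)
shift [ 358.4 -162.7   -9.2]
rz(tool) 1.536 tilt [ 1.e-04  0.e+00 -1.e+00]
```

View pics/w6.png

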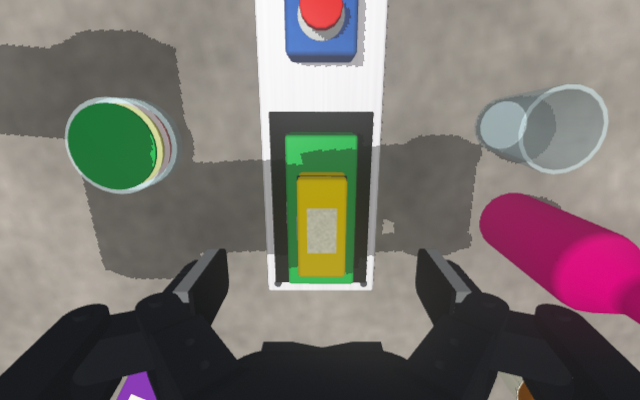

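The stack reads well: yellow at (322,228) on green (321,210), and the pin at (321,10). I'll check the centring with the top camera, once the gripper is out of its way on the way to the mallet.

Tool y has to lie across the handle, which is a 90° turn of either sign, so I check the wrist joint before choosing.

```bash
python3 -c "
from h import *
print(readout.sense()['joints'])
go([440,402,290],-0.16+np.pi/2)"
```

```text
[-1.75340315e-01  4.16721759e-01  1.43881502e+00  2.98918165e-05
  1.28596645e+00  1.98262248e-02]
shift [ 352.5 -192.1  -19.2]
rz(tool) 1.536 tilt [ 1.e-04  0.e+00 -1.e+00]
```

In the tool's units: 330 mm is 0.44, 305 mm is 0.4067, -0.15 rad is -0.0477.

>>> nudge_tcp([
  {"tx":0.0667,"ty":-0.036,"tz":-0.0253,"rz":-0.0477},
  {"tx":0.1333,"ty":-0.072,"tz":-0.0253,"rz":-0.0955},
  {"tx":0.2,"ty":-0.1093,"tz":-0.0253,"rz":-0.1432},
  {"tx":0.26,"ty":-0.1467,"tz":-0.0253,"rz":-0.191},
  {"tx":0.3133,"ty":-0.1733,"tz":-0.0253,"rz":-0.2387},
  {"tx":0.3667,"ty":-0.2,"tz":-0.0253,"rz":-0.2865},
  {"tx":0.4067,"ty":-0.22,"tz":-0.0253,"rz":-0.3342},
  {"tx":0.44,"ty":-0.24,"tz":-0.0253,"rz":-0.382},
])

```text
time_s: 14.0
eef_pos: [447.0, 379.1, 288.9]
ee_rot: [-0.001, 0.276, 0.961, -0.0]
force: [0.2, -0.2, 0.3]
grip_width: 1.007
grip_force: 0.0
```

```bash
python3 -c "
from h import *
go([440,402,290],-0.16+np.pi/2)"
```

```text
shift [18.1 15.7 -1.1]
rz(tool) -0.4 tilt [-1.4e-03 -5.0e-04 -1.0e+00]
```

In the tool's units: 18 mm is 0.024, 16 mm is 0.0213, -0.4 rad is -0.1273.

>>> nudge_tcp([
  {"tx":0.024,"ty":0.0213,"rz":-0.0477},
  {"tx":0.024,"ty":0.0213,"rz":-0.0955},
  {"tx":0.024,"ty":0.0213,"rz":-0.1273},
  {"tx":0.024,"ty":0.0213,"rz":-0.1273},
  {"tx":0.024,"ty":0.0213,"rz":-0.1273},
])

```text
time_s: 14.5
eef_pos: [441.9, 399.5, 289.3]
ee_rot: [-0.0, 0.085, 0.996, -0.0]
force: [0.5, 0.2, -0.6]
grip_width: 0.999
grip_force: 0.0
```

```bash
python3 - <<'E'
from h import *
p,d,c=snap('top')
print('yellow',face(p,d,c,'yellow',90,[553,-10],80))
print('green',face(p,d,c,'green',56,[553,-10],120))
p,d,c=snap('wrist');show('w7.png',p)
W=cloud(d,c);hsv=cv2.cvtColor(p,cv2.COLOR_RGB2HSV)
near=(abs(W[...,1]-405)<70)&(abs(W[...,0]-450)<130)
ha=near&(abs(W[...,2]-53)<6)&(hsv[...,0]<25)&(hsv[...,1]>50)
m=cv2.morphologyEx(ha.astype(np.uint8),cv2.MORPH_OPEN,np.ones((5,5)));ys,xs=np.nonzero(m)
print('handle',rect(onplane(np.c_[xs,ys],54,c)),len(xs),np.median(W[m>0][:,2]))
hd=near&(abs(W[...,2]-79)<4)&(hsv[...,1]<50)
hd=cv2.morphologyEx(hd.astype(np.uint8),cv2.MORPH_OPEN,np.ones((5,5)));ys,xs=np.nonzero(hd)
if len(xs):print('head',cv2.minEnclosingCircle(onplane(np.c_[xs,ys],80,c)[:,:2].astype(np.float32)),len(xs))
go([466,402,290],-0.16+np.pi/2)
E
```

```text
yellow ((array([551. , -13.9,  89. ,  42.2]), 1.371), 247, 88.7)
green ((array([550.8, -10.9, 148.7,  65.7]), 1.379), 487, 54.5)
handle (array([427.6, 410.2, 131.3,  22.6]), -0.154) 3019 52.39032843914333
head ((516.866943359375, 396.1466064453125), 29.627050399780273) 2536
shift [-23.4   6.4  -0.4]
rz(tool) -0.01 tilt [-4.e-04 -3.e-04 -1.e+00]
```

View pics/w7.png

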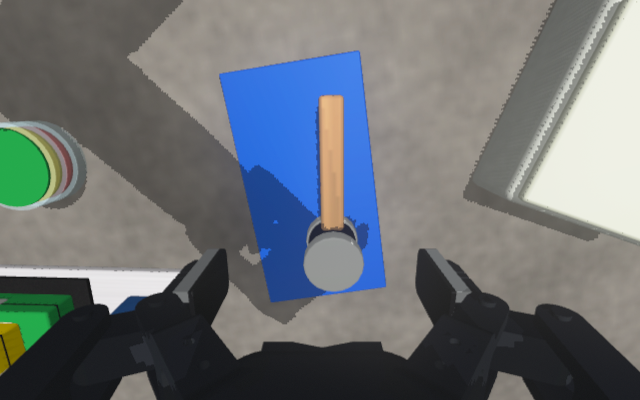

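The mallet stands on the mat, its head at (333,262) and its handle running up to (330,97). I'll go over the grip point and let the arm settle before measuring.

In the tool's units: 60 mm is 0.08, 30 mm is 0.04, -0.008 rad is -0.0025.

>>> nudge_tcp([
  {"tx":-0.0267,"ty":0.0107,"tz":0.04,"rz":-0.0025},
  {"tx":-0.0267,"ty":0.0107,"tz":0.08,"rz":-0.0025},
  {"tx":-0.0267,"ty":0.0107,"tz":0.08,"rz":-0.0025},
  {"tx":-0.0267,"ty":0.0107,"tz":0.08,"rz":-0.0025},
  {"tx":-0.0267,"ty":0.0107,"tz":0.08,"rz":-0.0025},
])

```text
time_s: 15.1
eef_pos: [463.1, 404.8, 231.9]
ee_rot: [0.001, 0.08, 0.997, 0.001]
force: [-0.6, -0.6, 0.4]
grip_width: 1.003
grip_force: 0.0
```

```bash
python3 -c "
from h import *
go([462.6,404.6,96],-0.155+np.pi/2)"
```

```text
shift [  0.7  -0.5 135.9]
rz(tool) -0.005 tilt [ 0.0026  0.0015 -1.    ]
```

In the tool's units: 132 mm is 0.176, 120 mm is 0.16, -0.005 rad is -0.0016.

>>> nudge_tcp([
  {"tx":0.0009,"tz":0.06,"rz":-0.0016},
  {"tx":0.0009,"tz":0.12,"rz":-0.0016},
  {"tx":0.0009,"tz":0.16,"rz":-0.0016},
  {"tx":0.0009,"tz":0.176,"rz":-0.0016},
  {"tx":0.0009,"tz":0.176,"rz":-0.0016},
  {"tx":0.0009,"tz":0.176,"rz":-0.0016},
  {"tx":0.0009,"tz":0.176,"rz":-0.0016},
])

```text
time_s: 15.8
eef_pos: [462.8, 405.2, 100.1]
ee_rot: [0.002, 0.077, 0.997, 0.001]
force: [-1.1, -0.3, 0.7]
grip_width: 0.999
grip_force: 0.0
```

```bash
python3 -c "
from h import *
go([462.6,404.6,96],-0.155+np.pi/2)"
```

```text
shift [ 0.1 -0.6  4.1]
rz(tool) 0.0 tilt [ 0.0032  0.0019 -1.    ]
```

In the tool's units: 3 mm is 0.004.

>>> nudge_tcp([
  {"tz":0.004},
  {"tz":0.004},
])

```text
time_s: 16.0
eef_pos: [462.1, 404.7, 95.2]
ee_rot: [0.0, 0.077, 0.997, 0.0]
force: [-0.3, -0.8, 0.7]
grip_width: 0.998
grip_force: 0.0
```

>>> nudge_tcp([
  {},
  {},
  {},
  {},
  {},
  {},
  {},
  {},
], finger_gap=0, force=110)

```text
time_s: 16.8
eef_pos: [462.1, 404.8, 95.1]
ee_rot: [0.0, 0.077, 0.997, 0.0]
force: [-0.1, 0.8, 2.9]
grip_width: 0.262
grip_force: 107.3
```

```bash
python3 -c "
from h import *
print(tool()[0]);from rig import ctrl;print(ctrl.tip_extent)"
```

```text
[462.13142998 404.75506264  95.13448738]
72.6
```

In the tool's units: -130 mm is -0.1733, -100 mm is -0.1333.

>>> nudge_tcp([
  {"tz":-0.0267},
  {"tz":-0.08},
  {"tz":-0.1333},
  {"tz":-0.1733},
  {"tz":-0.1733},
  {"tz":-0.1733},
])

```text
time_s: 17.4
eef_pos: [461.5, 404.3, 223.2]
ee_rot: [-0.001, 0.077, 0.997, -0.001]
force: [0.6, -0.6, -4.2]
grip_width: 0.263
grip_force: 108.6
```

```bash
python3 -c "
from h import *
go([532.3,166.4,225],-0.155+np.pi/2)"
```

```text
shift [-106.7 -224.2   -1.7]
rz(tool) 0.0 tilt [-0.0024 -0.0013 -1.    ]
```

In the tool's units: -224 mm is -0.2987, -205 mm is -0.2733.

>>> nudge_tcp([
  {"tx":-0.0267,"ty":-0.0533},
  {"tx":-0.0533,"ty":-0.1067},
  {"tx":-0.08,"ty":-0.16},
  {"tx":-0.1067,"ty":-0.22},
  {"tx":-0.1333,"ty":-0.2733},
  {"tx":-0.1427,"ty":-0.2987},
  {"tx":-0.1427,"ty":-0.2987},
  {"tx":-0.1427,"ty":-0.2987},
])

```text
time_s: 18.2
eef_pos: [532.5, 166.7, 222.8]
ee_rot: [-0.002, 0.078, 0.997, -0.0]
force: [-0.6, 0.1, -3.8]
grip_width: 0.259
grip_force: 108.6
```

```bash
python3 - <<'E'
from h import *
p,d,c=snap('scene');W=cloud(d,c)
big=cv2.resize(p[130:290,240:520],None,fx=2.8,fy=2.8,interpolation=cv2.INTER_CUBIC);show('s8.png',big)
P,_=tool();print(P)
hd=(abs(W[...,0]-587)<45)&(abs(W[...,1]-158)<45)&(W[...,2]>185)&(p.max(2).astype(int)-p.min(2)<50)
q=W[hd];print(hd.sum(),q.mean(0))
A=np.c_[q[:,:2]-q[:,:2].mean(0),np.ones(len(q))];print('slope',np.linalg.lstsq(A,q[:,2],rcond=None)[0])
go([532.3,166.4,225],-0.155+np.pi/2)
E
```

```text
[532.50368512 167.34547226 223.17960993]
3257 [568.70238903 158.72664054 347.74702916]
slope [ -2.07436114  -0.49032831 347.74702916]
shift [ 0.1 -1.  -1.8]
rz(tool) 0.001 tilt [-3.3e-03 -1.0e-04 -1.0e+00]
```

View pics/s8.png

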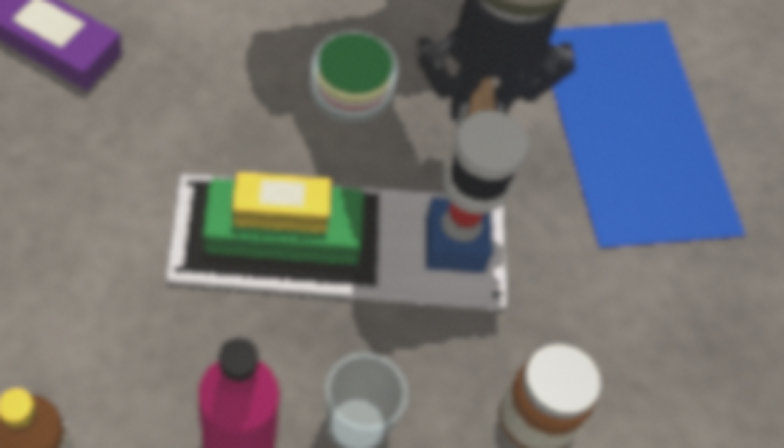

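The stack looks square and centred at (283,215) in the crop, and the mallet head (488,150) hangs level over the pin (465,212). I'll check the head's height and level.

```bash
python3 - <<'E'
from h import *
p,d,c=snap('scene');W=cloud(d,c)
hd=(abs(W[...,0]-587)<45)&(abs(W[...,1]-158)<45)&(abs(W[...,2]-206)<6)&(p.max(2).astype(int)-p.min(2)<50)
q=W[hd];print(hd.sum(),q.mean(0))
A=np.c_[q[:,:2]-q[:,:2].mean(0),np.ones(len(q))];print('slope',np.linalg.lstsq(A,q[:,2],rcond=None)[0])
p,d,c=snap('top');W=cloud(d,c)
p,r=tool();print(p)
E
```

```text
484 [591.67710788 159.65963719 206.46921432]
slope [-3.35085925e-03  6.43986887e-05  2.06469214e+02]
[532.64524829 167.78159332 223.92832371]
```

Careful with the scale: shifts go in shares of 750 mm and turns go in shares of 180 degrees. That gives: 70 mm is 0.0933, 50 mm is 0.0667.

>>> nudge_tcp([
  {"ty":-0.0007},
  {"ty":-0.0007,"tz":0.024},
  {"ty":-0.0007,"tz":0.0667},
  {"ty":-0.0007,"tz":0.0933},
  {"ty":-0.0007,"tz":0.0667},
  {"ty":-0.0007,"tz":0.0133},
  {"ty":-0.0007,"tz":-0.04},
  {"ty":-0.0007,"tz":-0.04},
])

```text
time_s: 19.15
eef_pos: [534.6, 167.1, 260.3]
ee_rot: [0.005, 0.077, 0.997, 0.001]
force: [0.5, -0.7, -3.9]
grip_width: 0.26
grip_force: 112.0
```

>>> nudge_tcp([
  {"tx":0.0533,"ty":0.0933},
  {"tx":0.1067,"ty":0.1467},
  {"tx":0.1427,"ty":0.2},
  {"tx":0.1427,"ty":0.2},
  {"tx":0.1427,"ty":0.2},
])

```text
time_s: 19.65
eef_pos: [447.7, 334.6, 253.8]
ee_rot: [-0.001, 0.075, 0.997, 0.0]
force: [0.9, -0.7, -3.1]
grip_width: 0.26
grip_force: 111.8
```

```bash
python3 - <<'E'
from h import *
for n in('top','scene'):
    p,d,c=snap(n);W=cloud(d,c);hsv=cv2.cvtColor(p,cv2.COLOR_RGB2HSV)
    pin=((hsv[...,0]<8)|(hsv[...,0]>172))&(hsv[...,1]>130)&(W[...,2]>50)&(W[...,2]<100)&(np.hypot(W[...,0]-587,W[...,1]-158)<30)
    print('pin',pin.sum(),np.median(W[pin],0) if pin.any() else 0,np.percentile(W[pin][:,2],[20,80]))
    print('yellow',face(p,d,c,'yellow',90,[553,-10],80),'green',face(p,d,c,'green',56,[553,-10],120))
big=cv2.resize(p[130:290,240:520],None,fx=2.8,fy=2.8,interpolation=cv2.INTER_CUBIC);show('s9.png',big)
E
```

```text
pin 63 [588.07611276 158.46105834  66.73236981] [63.75200882 69.48378387]
yellow ((array([551.1, -13.9,  89.1,  42. ]), 1.363), 247, 88.6) green ((array([550.7, -11. , 148.9,  65.9]), 1.374), 489, 54.8)
pin 84 [589.1347193  157.20731762  66.11096259] [64.75370055 67.4628532 ]
yellow ((array([562.1,  -9.3,  88.1,  45.6]), 1.376), 329, 88.3) green ((array([564.,  -6., 149.,  66.]), 1.381), 631, 54.7)
```

View pics/s9.png

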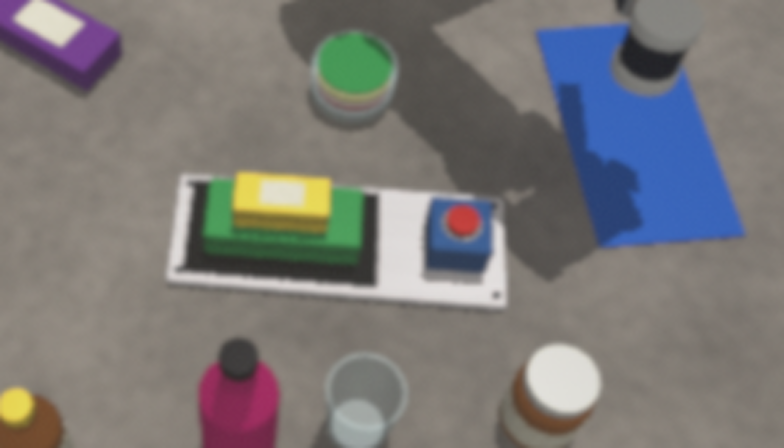

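The pin head now sits on the housing (463,222 in the crop) and the cases have not moved. I'll check the head's height against the housing top more carefully.

```bash
python3 - <<'E'
from h import *
for n in('top','scene'):
    for k in range(2):
        p,d,c=snap(n);W=cloud(d,c);hsv=cv2.cvtColor(p,cv2.COLOR_RGB2HSV)
        r=np.hypot(W[...,0]-588,W[...,1]-158)
        sat=hsv[...,1]>130
        a=sat&((hsv[...,0]<8)|(hsv[...,0]>172))&(r<10)&(W[...,2]>60)
        b=sat&(abs(hsv[...,0].astype(int)-112)<14)&(r<40)&(abs(W[...,2]-57)<5)
        print(n,a.sum(),W[a][:,2].mean().round(2),b.sum(),np.median(W[b][:,2]).round(2))
E
```

```text
top 26 67.25 122 56.15
top 29 66.34 123 55.84
scene 39 66.52 118 56.17
scene 38 65.57 120 56.09
```

```bash
python3 - <<'E'
from h import *
go([462.1,404.8,115],-0.155+np.pi/2)
E
```

```text
shift [  0.6  75.4 139.5]
rz(tool) -0.001 tilt [-4.e-04 -3.e-04 -1.e+00]
```

In the tool's units: 135 mm is 0.18, 110 mm is 0.1467.

>>> nudge_tcp([
  {"ty":0.0533},
  {"tx":0.0008,"ty":0.1,"tz":0.04},
  {"tx":0.0008,"ty":0.1,"tz":0.1},
  {"tx":0.0008,"ty":0.1,"tz":0.1467},
  {"tx":0.0008,"ty":0.1,"tz":0.18},
  {"tx":0.0008,"ty":0.1,"tz":0.18},
  {"tx":0.0008,"ty":0.1,"tz":0.18},
  {"tx":0.0008,"ty":0.1,"tz":0.18},
])

```text
time_s: 20.75
eef_pos: [462.5, 405.4, 121.9]
ee_rot: [0.001, 0.078, 0.997, 0.001]
force: [-0.4, 1.3, -4.4]
grip_width: 0.263
grip_force: 111.5
```

```bash
python3 - <<'E'
from h import *
go([462.1,404.8,95],-0.155+np.pi/2)
p,d,c=snap('scene');W=cloud(d,c)
hd=(abs(W[...,0]-522)<42)&(abs(W[...,1]-396)<42)&(abs(W[...,2]-103)<8)&(p.max(2).astype(int)-p.min(2)<50)
q=W[hd];A=np.c_[q[:,:2]-q[:,:2].mean(0),np.ones(len(q))];print(hd.sum(),q.mean(0),'slope',np.linalg.lstsq(A,q[:,2],rcond=None)[0][:2])
E
```

```text
shift [ 0.4 -0.7 26.9]
rz(tool) -0.0 tilt [ 0.003   0.0017 -1.    ]
240 [521.30597342 392.59340295 107.53158913] slope [-0.0646335   0.06169057]
```

In the tool's units: 24 mm is 0.032, 22 mm is 0.0293.

>>> nudge_tcp([
  {"tx":0.0005,"tz":0.0133},
  {"tx":0.0005,"tz":0.024},
  {"tx":0.0005,"tz":0.0293},
  {"tx":0.0005,"tz":0.032},
  {"tx":0.0005,"tz":0.032},
  {"tx":0.0005,"tz":0.032},
])

```text
time_s: 21.4
eef_pos: [461.2, 405.4, 96.0]
ee_rot: [0.0, 0.077, 0.997, 0.0]
force: [-0.5, 0.8, -4.0]
grip_width: 0.262
grip_force: 111.7
```

>>> nudge_tcp([
  {"tz":0.0013},
  {"tz":0.0027},
  {"tz":0.0027},
])

```text
time_s: 21.7
eef_pos: [461.1, 405.3, 93.8]
ee_rot: [-0.0, 0.077, 0.997, -0.0]
force: [0.3, -0.1, -4.3]
grip_width: 0.261
grip_force: 111.7
```

In the tool's units: 1 mm is 0.0013.

>>> nudge_tcp([
  {"tz":0.0013},
  {"tz":0.0013},
])

```text
time_s: 21.9
eef_pos: [461.1, 405.3, 92.7]
ee_rot: [-0.0, 0.077, 0.997, -0.0]
force: [-0.4, 0.4, -4.1]
grip_width: 0.266
grip_force: 111.7
```

>>> nudge_tcp([
  {"tz":0.0013},
  {"tz":0.0013},
])

```text
time_s: 22.1
eef_pos: [461.2, 405.4, 92.1]
ee_rot: [0.0, 0.077, 0.997, 0.0]
force: [-1.2, -0.3, -1.7]
grip_width: 0.261
grip_force: 112.4
```

```bash
python3 - <<'E'
from h import *
p,d,c=snap('scene');W=cloud(d,c)
hd=(np.hypot(W[...,0]-521,W[...,1]-396)<34)&(abs(W[...,2]-80)<9)&(p.max(2).astype(int)-p.min(2)<50)
q=W[hd];A=np.c_[q[:,:2]-q[:,:2].mean(0),np.ones(len(q))];print(hd.sum(),q.mean(0),'slope',np.linalg.lstsq(A,q[:,2],rcond=None)[0][:2])
E
```

```text
348 [521.74749924 394.13472737  80.23225115] slope [0.00709559 0.03131331]
```

In the tool's units: 0.5 mm is 0.0007.

>>> nudge_tcp([
  {"tz":0.0007},
  {"tz":0.0007},
])

```text
time_s: 22.35
eef_pos: [461.1, 405.4, 91.9]
ee_rot: [0.0, 0.077, 0.997, 0.0]
force: [-3.8, -2.3, 5.9]
grip_width: 0.261
grip_force: 113.1
```

>>> nudge_tcp([
  {},
  {},
  {},
  {},
  {},
], finger_gap=1.0)

```text
time_s: 22.85
eef_pos: [461.2, 405.3, 91.3]
ee_rot: [0.0, 0.077, 0.997, 0.0]
force: [0.0, -0.1, -0.6]
grip_width: 0.996
grip_force: 0.0
```

>>> nudge_tcp([
  {"tz":-0.0267},
  {"tz":-0.08},
  {"tz":-0.1467},
  {"tz":-0.2133},
  {"tz":-0.2467},
  {"tz":-0.2467},
])

```text
time_s: 23.45
eef_pos: [461.8, 405.8, 280.7]
ee_rot: [0.003, 0.077, 0.997, 0.002]
force: [-0.2, 0.2, -0.3]
grip_width: 1.0
grip_force: 0.0
```

```bash
python3 - <<'E'
from h import *
go([650,130,300],-0.155+np.pi/2);print(readout.sense()['joints'])
p,d,c=snap('wrist');W=cloud(d,c);hsv=cv2.cvtColor(p,cv2.COLOR_RGB2HSV)
m=(abs(W[...,2]-79)<6)&(hsv[...,1]<50)&(np.hypot(W[...,0]-518,W[...,1]-396)<50)
ys,xs=np.nonzero(cv2.morphologyEx(m.astype(np.uint8),cv2.MORPH_OPEN,np.ones((5,5))))
print(len(xs), cv2.minEnclosingCircle(onplane(np.c_[xs,ys],80,c)[:,:2].astype(np.float32)) if len(xs) else 0,np.median(W[m],0))
E
```

```text
shift [-228.5 -243.4  -19.1]
rz(tool) 0.0 tilt [ 0.0068  0.0039 -1.    ]
[ 5.30600258e-01  5.26257492e-01  1.24505309e+00 -4.23023824e-05
  1.36243895e+00 -8.85535042e-01]
2901 ((517.6259155273438, 395.2684326171875), 30.08392333984375) [517.44126247 395.17623563  78.48680422]
```

In the tool's units: -230 mm is -0.3067, -200 mm is -0.2667.

>>> nudge_tcp([
  {"tx":-0.0533,"ty":-0.0533},
  {"tx":-0.0933,"ty":-0.1067},
  {"tx":-0.1333,"ty":-0.16},
  {"tx":-0.1733,"ty":-0.2133},
  {"tx":-0.2133,"ty":-0.2667},
  {"tx":-0.24,"ty":-0.3067},
  {"tx":-0.24,"ty":-0.3067,"tz":0.0533},
  {"tx":-0.24,"ty":-0.3067,"tz":0.0533},
])

```text
time_s: 24.3
eef_pos: [601.8, 149.1, 230.0]
ee_rot: [-0.006, 0.078, 0.997, -0.001]
force: [-1.3, 0.3, -1.1]
grip_width: 1.001
grip_force: 0.0
```

>>> nudge_tcp([
  {},
  {},
])

```text
time_s: 24.5
eef_pos: [603.5, 151.2, 237.6]
ee_rot: [0.001, 0.077, 0.997, 0.0]
force: [0.6, -1.1, 0.4]
grip_width: 0.998
grip_force: 0.0
```

```bash
python3 - <<'E'
from h import *
for k in range(2):
    p,d,c=snap('wrist');W=cloud(d,c);hsv=cv2.cvtColor(p,cv2.COLOR_RGB2HSV)
    sat=hsv[...,1]>130
    r=np.hypot(W[...,0]-587,W[...,1]-158)
    a=sat&((hsv[...,0]<8)|(hsv[...,0]>172))&(r<13)&(W[...,2]>60)
    b=sat&(abs(hsv[...,0].astype(int)-112)<14)&(r<38)&(abs(W[...,2]-57)<4)
    print(a.sum(),np.median(W[a],0),b.sum(),np.median(W[b][:,2]))
show('w10.png',p)
E
```

```text
852 [586.65957003 158.03577131  65.62547554] 2375 55.517379500542944
857 [586.80919135 157.95976667  65.57226394] 2378 55.479970176950005
```

View pics/w10.png

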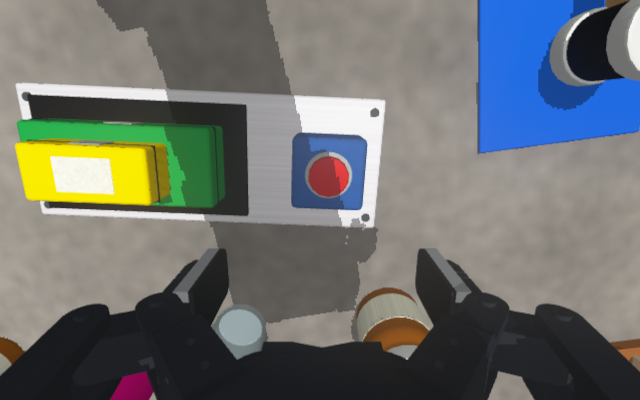

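The pin (328,176) is seated: its head stands 10.1 mm above the housing top, which means fully home. The stack is intact, the mallet is standing on the mat, and the robot touches nothing.

```bash
python3 -c "
from rig import order
print(order.finish_job())"
```

```text
the job is handed in; nothing more can be done
None
```

I finished the job and handed it in at about 24.6 s: the green case is centred on the pad to within about 1.5 mm, the yellow case sits upright on it about 3 mm off centre lengthwise with no overhang, the pin went fully home with one mallet blow, and the mallet stands on its head on the mat.

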